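# Cull the stray flask and hold a round one down in the sprung ring

### The job

One of the three edge-finish flasks on the cork mat is a square-bodied stray that does not fit the ring cradle: first stand it upright in the red tray and let go of it. Then take either round flask, set it upright in the yellow sprung ring, press it down until the ring is fully home against its stop, and finish while still holding it down there with the gripper, so that I can fit the retaining clip. Leave the other round flask standing where it is and do not disturb the wax tin, the spool or the edge tool.

Things in the scene. Friction and masses are not known exactly. Their poses are not given: they have to be found in the camera images.
- square_center (a point): Loose amber flask, 112 mm tall, 0.16 to 0.26 kg, standing on the cork mat: the stray, with a square body 52 x 52 mm and 55 mm high. From 52 mm above its base a straight round neck, 24 mm across, runs up to 98 mm and carries a black stopper 25 mm across, from 98 to 112 mm. The point is on its axis, half-way up, 56 mm above its base; z is up along the neck.
- round_a_center (a point): Loose amber flask, 112 mm tall, 0.16 to 0.26 kg, standing on the cork mat: a round belly (ball 58 mm across, its centre 30 mm above the base) on a small foot disc 32 mm across and 6 mm high. From 52 mm above its base a straight round neck, 24 mm across, runs up to 98 mm and carries a black stopper 25 mm across, from 98 to 112 mm. The point is on its axis, half-way up, 56 mm above its base; z is up along the neck.
- round_b_center (a point): Loose amber flask, 112 mm tall, 0.16 to 0.26 kg, standing on the cork mat: a round belly (ball 58 mm across, its centre 30 mm above the base) on a small foot disc 32 mm across and 6 mm high. From 52 mm above its base a straight round neck, 24 mm across, runs up to 98 mm and carries a black stopper 25 mm across, from 98 to 112 mm. The point is on its axis, half-way up, 56 mm above its base; z is up along the neck.
- tray: Fixed shallow red tray, 170 x 170 mm outside, walls 5 mm thick and 30 mm high, floor 5 mm thick. Origin at the centre of its underside, z up.
- cradle: Fixed cradle: dark base disc 110 mm across and 8 mm thick with an aluminium collar 84 mm across, its rim 30 mm above the underside. Origin at the centre of the underside, z up. The yellow ring stands above the collar on a spring and slides straight down.
- ring_center (a point): Centre of the yellow ring (round bar 8 mm thick, 48 mm inside, 64 mm outside), at mid-height of the bar; it moves with the ring. At rest it is 48 mm above the underside of the cradle, fully down 30 mm above it, with the bar's middle level with the collar's rim. A round flask seated in the ring has its base 12 to 13 mm below this point, so the flask's half-way point is about 43 mm above it; there is nothing below that its foot can touch.
- ring (a joint): How far the ring is pressed down: 0 at rest (up), 0.018 m at the stop. The spring returns it; it begins to give at about 5 N and takes about 12 N to reach the stop (400 N/m). A flask's own weight does not move it.
- wax_tin: Loose round flat tin, 64 mm across, 24 mm high, lying near the work; leave alone. Origin at the centre of its underside.
- spool: Loose cream thread spool, 40 mm across, 42 mm high, standing near the work; leave alone. Origin at the centre of its underside.
- edge_tool: Loose hand tool with a wooden handle 22 mm thick and a steel blade, 157 mm long, lying along its own x near the work; leave alone. Origin on its underside, near the middle.

How it is judged:
By the outcome, as a careful person would: the job done as asked, in the order asked, and still so for the second after the job is handed in, while the arm keeps its last pose, push and grip.
It also fails if it takes over 50 s, if anything falls off the work surface, if the arm or the gripper's body presses on something with over 40 N, if the wrist force passes 120 N, or if a joint passes its speed limit or range.

### The arm

A 6-joint arm with a two-finger parallel gripper is mounted at the origin on the work surface. World frame = base frame: x ahead of the robot, y to its left, z up, the work surface at z = 0. Lengths are in m, angles in degrees, forces in N, time in s.
With the tool pointing down it reaches from about 0.4 to 0.825 m from the base axis. Payload 7 kg.
Tool frame: the origin (TCP) lies on the centre line of the jaws, within the pads' length; the fingertips stand 22 mm ahead of it and the grasp point (between the pads) lies 3 mm ahead of it; z points along the fingers, y is the line along which they close (so a half turn about z gives the same grasp; the last joint's range is limited). The gripper opens to 88 mm and grips with 3 to 60 N. Pads are 19 mm wide; open, the fingers measure 130 mm over their backs; the gripper's body (78 mm by 193 mm) begins 47 mm behind the grasp point.
Start: joints at [93.742, 20.546, 0.682, 0, -70.136, -16.507], TCP at [0.149, 0.658, 0.249] pointing down, gripper open.
Joint ranges: [-176.03, 176.03], [-82.01, 121.73], [-58.28, 71.71], [-173.87, 95.51], [-174.79, -0.11], [-173.66, 173.66]. Speed limits (degrees/s): [136.94, 136.94, 172.46, 180, 180, 180].

### API

Orientations are given as [roll, pitch, yaw] about the fixed x, y, z axes, in that order (R = Rz(yaw) Ry(pitch) Rx(roll)).
In Python, from plant import get_state, cams, r gives the robot as it stands.
- The arm moves only by the tool apply_moves, never from a script. Its argument "targets" is a list of rows, each an object with "dp": the shift along the world's x, y, z in m, a list of three; "yaw": the turn about the world's z in degrees. In form: [{"dp": [x, y, z], "yaw": yaw}, ...]. A call has 1 to 20 rows; each row is the pose to reach, as a shift and turn from the pose commanded when the call began; what a row does not reach only later rows make up. A row lasts 1/12 s, in which the tool goes at most 41.7 mm and 7.16 degrees, less where a joint would pass 70% of its speed; a pose out of reach is approached as far as the arm can. A call with a gripper value outside its range is refused whole. "grip" is the gripper command: -1 is fully open, 1 is shut, values between are in proportion, set as the call begins (left out, the last holds). The fingers move at their own pace and stop on an object; "squeeze" is the grip in N (left out, the last holds). Time passes only in rows, so rows that repeat a pose let the fingers close. It gives the time, the measured TCP pose, the force, the opening and the grip force at its end, in the units of the state.
- get_state(): the state, without advancing time (a new reading comes with each control period).
- cams.capture(name): name is "scene" or "side" or "wrist"; returns a dict with "image" (384x512x3 uint8, red, green, blue), "range_z" (384x512 float32, m along the optical axis (not along the pixel's ray), 0 where there is no reading), "fx", "fy", "cx", "cy" (pixels), "R" (3x3) and "t" (3): a world point X has camera coordinates R X + t; the wrist camera has in their place "T_tool_cam" (4x4, takes a point from camera to tool coordinates, whose origin is the TCP and whose axes are the flange's). Camera axes: x right, y down, z forward; pixel columns grow to the right and rows downward; lengths in m; the calibration is good to about 2 mm. A picture is of the moment at which its call begins: read the wrist's pose just before it.
- r.close_job(): hands the job in; it is judged then, once.
The state is a dict: "time_s": time; "joints": joint angles; "qd": joint speeds; "joint_torque": joint torques, N m; "tcp_pos": TCP position; "eef_rot": TCP orientation; "contact_force": force on the tool from outside, world axes, zero at the start; "moment": the same for the moment, N m; "gripper_width": finger opening in m; "gripper_force": force on a finger pad.
Only numpy, scipy, OpenCV 4.12 (cv2) and the standard library are available. Lean on these libraries where they do the work, as an engineer would, in place of code of your own. Each camera call takes 0.05 s, during which the arm holds its last target. There are 200 camera calls.

## Working session

There is one attempt and no reset: what is moved stays moved. The work goes in short steps, Python scripts to look and compute and a tool call to move; the robot and the scene stay as the last step left them, time stands still between calls to the robot, and variables do not carry over. Pictures are saved under pics/ and viewed, at most 10 in all, crops included, and the job is handed in when it is done.

Besides the shell and the picture viewer there is one more tool, called by a JSON object that holds its "fn" and its "kwargs", one argument or row to a line. apply_moves: Moves the arm, as the interface text tells. Its arguments: {"type":"object","properties":{"targets":{"type":"array","items":{"type":"object","properties":{"dp":{"type":"array","items":{"type":"number"}},"yaw":{"type":"number"}}}},"grip":{"type":"number"},"squeeze":{"type":"number"}},"required":["targets"]}

```bash
mkdir -p pics
cat > h.py <<'E'
import numpy as np, cv2
from plant import get_state, cams, r
from scipy.spatial.transform import Rotation as Ro
def grab(name):
    s=get_state(); c=cams.capture(name)
    v,u=np.mgrid[0:384,0:512]; z=c["range_z"]
    P=np.stack([(u-c["cx"])/c["fx"]*z,(v-c["cy"])/c["fy"]*z,z],-1)
    if "R" in c: W=(P-np.array(c["t"]))@np.array(c["R"])
    else:
        T=np.array(c["T_tool_cam"]); Rt=Ro.from_euler("xyz",s["eef_rot"],degrees=True).as_matrix()
        W=(P@T[:3,:3].T+T[:3,3])@Rt.T+np.array(s["tcp_pos"])
    W[z==0]=np.nan
    return c["image"],W,s
E
python3 - <<'E'
from h import *
print(get_state())
ims=[]
for n in("scene","side"):
    im,W,s=grab(n); np.savez(f"{n}.npz",im=im,W=W); cv2.imwrite(f"pics/{n}.png",im[...,::-1])
E
```

```text
{'time_s': 0.0, 'joints': array([ 9.37410467e+01,  2.05898742e+01,  6.32854631e-01, -1.88912427e-02,
       -7.01341654e+01, -1.65045693e+01]), 'qd': array([ 0.01026427,  0.03635242,  0.10341456,  0.02080631, -0.01501921,
       -0.01168183]), 'joint_torque': array([-9.23497246e-04, -5.82717991e+01,  2.93057799e+01,  6.99729323e+00,
        7.03147991e-03, -1.64432313e-04]), 'tcp_pos': array([0.14908311, 0.65786961, 0.24763714]), 'eef_rot': array([ 1.79907527e+02, -8.87999389e-03, -1.27699491e+01]), 'contact_force': array([ 0.55740685,  0.18210393, -0.03358969]), 'moment': array([-0.0032118 , -0.00133312,  0.011182  ]), 'gripper_force': 0.0, 'gripper_width': 0.08748538069718523}
```

View pics/scene.png

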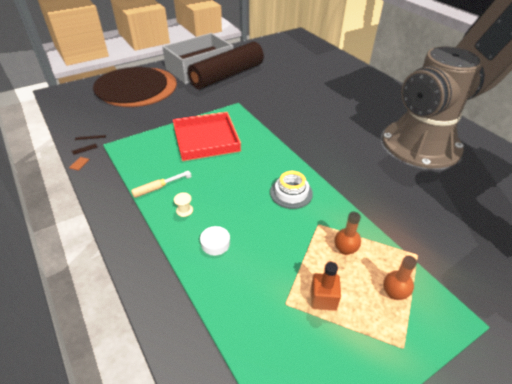

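View pics/side.png

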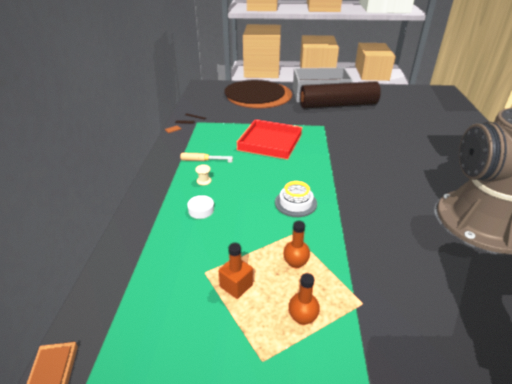

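The scene view shows the square flask at (327,285), the round ones at (348,235) and (400,280), the ring at (292,182) and the tray at (207,135). Next I measure them from depth.

Run:
```python
import numpy as np, cv2
for n,pts in (("scene",dict(sq=(327,285),ra=(348,235),rb=(400,280),ring=(292,182),tray=(207,135),tin=(215,240),spool=(183,205),mat=(360,300))),
              ("side",dict(sq=(236,270),ra=(297,245),rb=(305,300),ring=(297,190),tray=(270,138),tin=(200,207),spool=(203,175),mat=(270,290)))):
    d=np.load(n+".npz"); W=d["W"]; im=d["im"].astype(int)
    for k,(u,v) in pts.items():
        w=W[v-45:v+45,max(u-45,0):u+45].reshape(-1,3); w=w[~np.isnan(w[:,0])]
        w0=W[v,u]
        near=w[np.hypot(*(w[:,:2]-w0[:2]).T)<(0.06)]
        print(n,k,w0.round(3),"zmax",near[:,2].max().round(3))
        if k in("sq","ra","rb"):
            t=near[near[:,2]>0.100]; print("   stopper",len(t),t.mean(0).round(4),t.min(0).round(3),t.max(0).round(3))
            t=near[(near[:,2]>0.07)&(near[:,2]<.1)]; print("   neck",len(t),t.mean(0).round(4))
    hsv=cv2.cvtColor(d["im"],cv2.COLOR_RGB2HSV)
    red=(hsv[...,1]>180)&((hsv[...,0]<4)|(hsv[...,0]>176))&(W[...,2]>.024)&(W[...,2]<.05)
    red[:90]=0; red[170:]=0
    t=W[red]; print(n,"tray rim",len(t),t.min(0).round(3),t.max(0).round(3),cv2.minAreaRect(t[:,:2].astype(np.float32)*1000))
    yel=(hsv[...,1]>120)&(hsv[...,0]>22)&(hsv[...,0]<34)&(W[...,2]>.035)&(W[...,2]<.07); 
    u,v=pts["ring"]; m=np.zeros_like(yel); m[v-25:v+25,u-30:u+30]=1
    t=W[yel&m]; print(n,"ring",len(t),t.mean(0).round(4),t.min(0).round(3),t.max(0).round(3),cv2.minEnclosingCircle(t[:,:2].astype(np.float32)*1000))
```

```text
scene sq [0.615 0.273 0.084] zmax 0.132
   stopper 235 [0.6113 0.268  0.1218] [0.597 0.253 0.1  ] [0.62  0.277 0.132]
   neck 490 [0.6126 0.2691 0.0752]
scene ra [0.497 0.2   0.079] zmax 0.132
   stopper 195 [0.4906 0.1965 0.1205] [0.474 0.183 0.1  ] [0.499 0.206 0.132]
   neck 166 [0.4928 0.1981 0.0804]
scene rb [0.488 0.336 0.079] zmax 0.131
   stopper 251 [0.4806 0.3325 0.1208] [0.464 0.318 0.1  ] [0.49  0.343 0.131]
   neck 203 [0.4835 0.3338 0.0802]
scene ring [ 0.458 -0.047  0.021] zmax 0.068
scene tray [ 0.552 -0.355  0.019] zmax 0.023
scene tin [0.727 0.034 0.039] zmax 0.041
scene spool [ 0.744 -0.096  0.045] zmax 0.059
scene mat [0.545 0.306 0.016] zmax 0.076
scene tray rim 553 [ 0.462 -0.447  0.024] [ 0.664 -0.24   0.046] ((561.8082275390625, -346.3595886230469), (173.772705078125, 166.64791870117188), 73.99447631835938)
scene ring 99 [ 0.4813 -0.0191  0.0644] [ 0.452 -0.048  0.061] [0.512 0.01  0.068] ((482.1647033691406, -18.28926658630371), 31.005178451538086)
side sq [0.604 0.275 0.074] zmax 0.13
   stopper 220 [0.6062 0.2707 0.1197] [0.596 0.253 0.1  ] [0.618 0.279 0.1
[... 168 characters left out ...]
0.4862 0.2023 0.0827]
side rb [0.476 0.344 0.084] zmax 0.129
   stopper 263 [0.4762 0.3364 0.1198] [0.463 0.321 0.1  ] [0.487 0.345 0.129]
   neck 199 [0.4766 0.3394 0.0815]
side ring [ 0.477 -0.055  0.03 ] zmax 0.066
side tray [ 0.558 -0.36   0.018] zmax 0.019
side tin [0.72  0.04  0.035] zmax 0.039
side spool [ 0.736 -0.097  0.038] zmax 0.056
side mat [0.538 0.271 0.015] zmax 0.129
side tray rim 606 [ 0.458 -0.45   0.024] [ 0.658 -0.242  0.044] ((557.7156372070312, -345.67364501953125), (177.71060180664062, 168.86875915527344), 73.85086059570312)
side ring 130 [ 0.4813 -0.0212  0.0621] [ 0.452 -0.049  0.045] [0.51  0.014 0.066] ((481.78387451171875, -17.810617446899414), 31.76549530029297)
```

{"fn": "apply_moves", "kwargs": {
  "targets": [
    {"dp": [0.03,-0.026,0]},
    {"dp": [0.06,-0.051,0]},
    {"dp": [0.09,-0.077,0]},
    {"dp": [0.12,-0.102,0]},
    {"dp": [0.15,-0.128,0]},
    {"dp": [0.18,-0.154,0]},
    {"dp": [0.21,-0.179,0]},
    {"dp": [0.24,-0.205,0]},
    {"dp": [0.27,-0.231,0]},
    {"dp": [0.3,-0.256,0]},
    {"dp": [0.33,-0.282,0]},
    {"dp": [0.36,-0.307,0]},
    {"dp": [0.39,-0.333,0]},
    {"dp": [0.42,-0.359,0]},
    {"dp": [0.445,-0.38,0]},
    {"dp": [0.459,-0.392,0]},
    {"dp": [0.459,-0.392,0]},
    {"dp": [0.459,-0.392,0]},
    {"dp": [0.459,-0.392,0]}
  ],
  "grip": -1
}}

```text
$.targets[0]: bad value
```

```bash
cat > look.py <<'E'
import sys
from h import *
im,W,s=grab("wrist"); cv2.imwrite(f"pics/{sys.argv[1]}.png",im[...,::-1])
print(s["tcp_pos"],s["eef_rot"])
zlo,zhi=float(sys.argv[2]),float(sys.argv[3])
m=((W[...,2]>zlo)&(W[...,2]<zhi)).astype(np.uint8)
n,l,st,ce=cv2.connectedComponentsWithStats(m)
for i in range(1,n):
    if st[i,4]>150:
        t=W[l==i]; c=cv2.minEnclosingCircle(t[:,:2].astype(np.float32)); print(ce[i].round(),st[i,4],t.mean(0).round(4),np.median(t[:,2]).round(4),"circ",np.round(c[0],4),round(c[1],4),t[:,:2].min(0).round(4),t[:,:2].max(0).round(4))
E
python3 look.py w1 0.115 0.145
```

```text
[0.14910036 0.65790061 0.24770311] [ 1.79912676e+02 -1.21641418e-02 -1.27670398e+01]
```

View pics/w1.png

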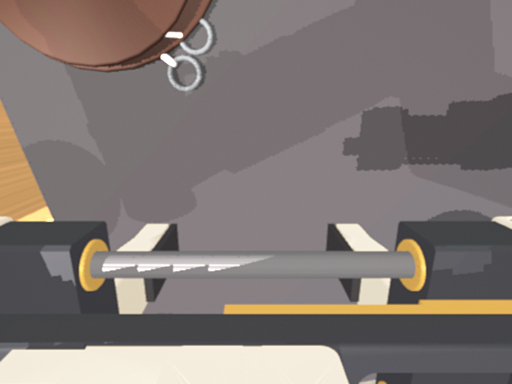

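The rows need a yaw as well, so the call was refused and the arm did not move. This picture only shows the jaws at (180–330,260) over bare bench.

{"fn": "apply_moves", "kwargs": {
  "targets": [
    {"dp": [0.03,-0.026,0],"yaw": 0},
    {"dp": [0.06,-0.051,0],"yaw": 0},
    {"dp": [0.09,-0.077,0],"yaw": 0},
    {"dp": [0.12,-0.102,0],"yaw": 0},
    {"dp": [0.15,-0.128,0],"yaw": 0},
    {"dp": [0.18,-0.154,0],"yaw": 0},
    {"dp": [0.21,-0.179,0],"yaw": 0},
    {"dp": [0.24,-0.205,0],"yaw": 0},
    {"dp": [0.27,-0.231,0],"yaw": 0},
    {"dp": [0.3,-0.256,0],"yaw": 0},
    {"dp": [0.33,-0.282,0],"yaw": 0},
    {"dp": [0.36,-0.307,0],"yaw": 0},
    {"dp": [0.39,-0.333,0],"yaw": 0},
    {"dp": [0.42,-0.359,0],"yaw": 0},
    {"dp": [0.445,-0.38,0],"yaw": 0},
    {"dp": [0.459,-0.392,0],"yaw": 0},
    {"dp": [0.459,-0.392,0],"yaw": 0},
    {"dp": [0.459,-0.392,0],"yaw": 0},
    {"dp": [0.459,-0.392,0],"yaw": 0}
  ],
  "grip": -1
}}

```text
time_s: 1.73
tcp_pos: [0.6078, 0.2664, 0.2482]
eef_rot: [180.0, 0.0, -12.8]
contact_force: [0.5, 0.3, 0.1]
gripper_width: 0.0877
gripper_force: 0.0
```

```bash
python3 look.py w2 0.115 0.145
```

```text
[0.6077613  0.26638832 0.24818042] [ 1.79978839e+02  3.38221312e-02 -1.27823192e+01]
[254. 193.] 579 [0.6076 0.264  0.1266] 0.1271 circ [0.6063 0.2642] 0.0124 [0.5945 0.2522] [0.6186 0.2761]
[341. 291.] 176 [0.486  0.2009 0.1253] 0.1269 circ [0.4847 0.198 ] 0.0109 [0.4741 0.1945] [0.4952 0.2051]
```

View pics/w2.png

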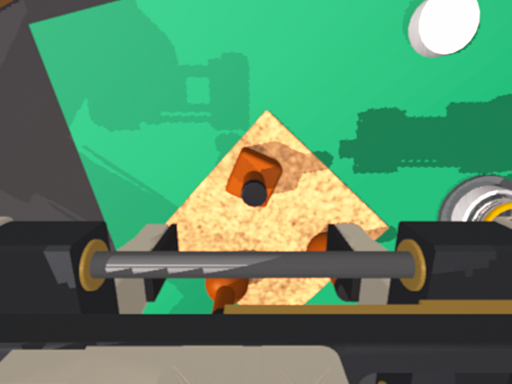

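The square flask's stopper is at (254,193), between the jaws and about 2 mm off. I correct, descend to the neck and grip.

{"fn": "apply_moves", "kwargs": {
  "targets": [
    {"dp": [-0.001,-0.002,-0.02],"yaw": 0},
    {"dp": [-0.001,-0.002,-0.045],"yaw": 0},
    {"dp": [-0.001,-0.002,-0.07],"yaw": 0},
    {"dp": [-0.001,-0.002,-0.095],"yaw": 0},
    {"dp": [-0.001,-0.002,-0.115],"yaw": 0},
    {"dp": [-0.001,-0.002,-0.13],"yaw": 0},
    {"dp": [-0.001,-0.002,-0.141],"yaw": 0},
    {"dp": [-0.001,-0.002,-0.147],"yaw": 0},
    {"dp": [-0.001,-0.002,-0.147],"yaw": 0},
    {"dp": [-0.001,-0.002,-0.147],"yaw": 0}
  ],
  "grip": -1
}}

```text
time_s: 2.62
tcp_pos: [0.6072, 0.2649, 0.1022]
eef_rot: [-180.0, -0.0, -12.7]
contact_force: [0.3, -1.0, 1.2]
gripper_width: 0.0877
gripper_force: 0.0
```

{"fn": "apply_moves", "kwargs": {
  "targets": [
    {"dp": [0,0,0],"yaw": 0},
    {"dp": [0,0,0],"yaw": 0},
    {"dp": [0,0,0],"yaw": 0},
    {"dp": [0,0,0],"yaw": 0},
    {"dp": [0,0,0],"yaw": 0},
    {"dp": [0,0,0],"yaw": 0},
    {"dp": [0,0,0],"yaw": 0},
    {"dp": [0,0,0],"yaw": 0},
    {"dp": [0,0,0],"yaw": 0},
    {"dp": [0,0,0],"yaw": 0},
    {"dp": [0,0,0],"yaw": 0},
    {"dp": [0,0,0],"yaw": 0}
  ],
  "grip": 1,
  "squeeze": 30
}}

```text
time_s: 3.62
tcp_pos: [0.6071, 0.2643, 0.1015]
eef_rot: [-180.0, 0.0, -12.8]
contact_force: [0.7, 0.4, -0.9]
gripper_width: 0.0239
gripper_force: 30.0
```

{"fn": "apply_moves", "kwargs": {
  "targets": [
    {"dp": [0,0,0.012],"yaw": 0},
    {"dp": [0,0,0.035],"yaw": 0},
    {"dp": [0,0,0.06],"yaw": 0},
    {"dp": [0,0,0.085],"yaw": 0},
    {"dp": [-0.001,-0.01,0.1],"yaw": 0},
    {"dp": [-0.002,-0.03,0.1],"yaw": 0},
    {"dp": [-0.004,-0.06,0.1],"yaw": 0},
    {"dp": [-0.007,-0.09,0.1],"yaw": 0},
    {"dp": [-0.009,-0.12,0.1],"yaw": 0},
    {"dp": [-0.012,-0.15,0.1],"yaw": 0},
    {"dp": [-0.014,-0.18,0.1],"yaw": 0},
    {"dp": [-0.016,-0.21,0.1],"yaw": 0},
    {"dp": [-0.019,-0.24,0.1],"yaw": 0},
    {"dp": [-0.021,-0.27,0.1],"yaw": 0},
    {"dp": [-0.023,-0.3,0.1],"yaw": 0},
    {"dp": [-0.025,-0.33,0.1],"yaw": 0},
    {"dp": [-0.028,-0.36,0.1],"yaw": 0},
    {"dp": [-0.03,-0.39,0.1],"yaw": 0},
    {"dp": [-0.032,-0.42,0.1],"yaw": 0},
    {"dp": [-0.035,-0.45,0.1],"yaw": 0}
  ]
}}

```text
time_s: 5.28
tcp_pos: [0.5708, -0.1876, 0.2012]
eef_rot: [-180.0, 0.1, -12.8]
contact_force: [1.5, 0.8, -1.4]
gripper_width: 0.0238
gripper_force: 30.0
```

{"fn": "apply_moves", "kwargs": {
  "targets": [
    {"dp": [-0.002,-0.03,0],"yaw": 0},
    {"dp": [-0.005,-0.06,0],"yaw": 0},
    {"dp": [-0.007,-0.09,0],"yaw": 0},
    {"dp": [-0.009,-0.12,0],"yaw": 0},
    {"dp": [-0.011,-0.145,0],"yaw": 0},
    {"dp": [-0.012,-0.157,0],"yaw": 0},
    {"dp": [-0.012,-0.16,0],"yaw": 0},
    {"dp": [-0.012,-0.16,0],"yaw": 0},
    {"dp": [-0.012,-0.16,0],"yaw": 0},
    {"dp": [-0.012,-0.16,0],"yaw": 0}
  ]
}}

```text
time_s: 6.12
tcp_pos: [0.5601, -0.3448, 0.2016]
eef_rot: [-180.0, 0.0, -12.7]
contact_force: [0.3, -0.8, -2.3]
gripper_width: 0.0238
gripper_force: 30.0
```

Run:
```python
from h import *
im,W,s=grab("side"); print(s["tcp_pos"],s["eef_rot"],s["contact_force"])
a=im[40:260,140:380]; cv2.imwrite("pics/s2.png",cv2.resize(a,None,fx=2.5,fy=2.5)[...,::-1])
```

```text
[ 0.56007849 -0.34478541  0.20156944] [-1.79984866e+02  1.13539601e-02 -1.27220641e+01] [ 0.29574304 -0.83191197 -2.32822403]
```

View pics/s2.png

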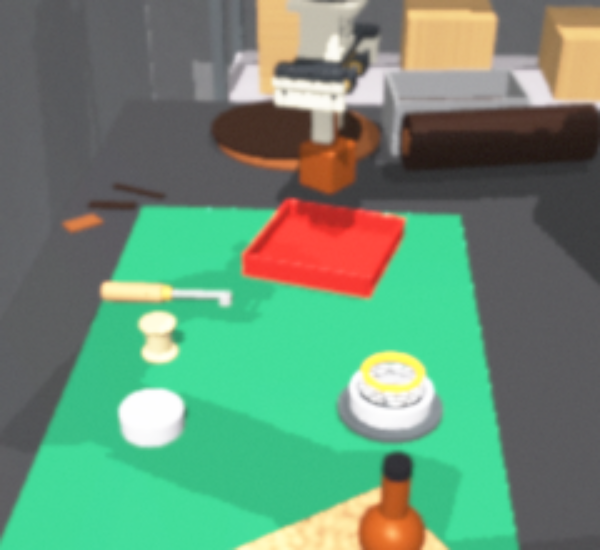

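The stray hangs upright over the tray, at about (328,165) in the crop. I lower it, going slowly near the floor.

{"fn": "apply_moves", "kwargs": {
  "targets": [
    {"dp": [0,0,-0.015],"yaw": 0},
    {"dp": [0,0,-0.035],"yaw": 0},
    {"dp": [0,0,-0.055],"yaw": 0},
    {"dp": [0,0,-0.072],"yaw": 0},
    {"dp": [0,0,-0.083],"yaw": 0},
    {"dp": [0,0,-0.09],"yaw": 0},
    {"dp": [0,0,-0.093],"yaw": 0},
    {"dp": [0,0,-0.094],"yaw": 0},
    {"dp": [0,0,-0.095],"yaw": 0},
    {"dp": [0,0,-0.096],"yaw": 0},
    {"dp": [0,0,-0.096],"yaw": 0}
  ]
}}

```text
time_s: 7.08
tcp_pos: [0.5605, -0.3458, 0.1062]
eef_rot: [180.0, -0.1, -12.8]
contact_force: [-0.1, 0.4, -1.5]
gripper_width: 0.0238
gripper_force: 30.0
```

{"fn": "apply_moves", "kwargs": {
  "targets": [
    {"dp": [0,0,-0.0005],"yaw": 0},
    {"dp": [0,0,-0.001],"yaw": 0},
    {"dp": [0,0,-0.001],"yaw": 0},
    {"dp": [0,0,-0.001],"yaw": 0}
  ]
}}

```text
time_s: 7.42
tcp_pos: [0.5602, -0.3457, 0.1047]
eef_rot: [180.0, -0.0, -12.8]
contact_force: [-0.7, -0.6, -1.6]
gripper_width: 0.0239
gripper_force: 30.0
```

{"fn": "apply_moves", "kwargs": {
  "targets": [
    {"dp": [0,0,-0.0005],"yaw": 0},
    {"dp": [0,0,-0.001],"yaw": 0},
    {"dp": [0,0,-0.0015],"yaw": 0},
    {"dp": [0,0,-0.002],"yaw": 0},
    {"dp": [0,0,-0.002],"yaw": 0},
    {"dp": [0,0,-0.002],"yaw": 0}
  ]
}}

```text
time_s: 7.92
tcp_pos: [0.5601, -0.3457, 0.1025]
eef_rot: [-180.0, 0.0, -12.8]
contact_force: [-0.2, -0.4, -2.3]
gripper_width: 0.024
gripper_force: 30.0
```

{"fn": "apply_moves", "kwargs": {
  "targets": [
    {"dp": [0,0,-0.0005],"yaw": 0},
    {"dp": [0,0,-0.001],"yaw": 0},
    {"dp": [0,0,-0.0015],"yaw": 0},
    {"dp": [0,0,-0.0015],"yaw": 0},
    {"dp": [0,0,-0.0015],"yaw": 0},
    {"dp": [0,0,-0.0015],"yaw": 0}
  ]
}}

```text
time_s: 8.42
tcp_pos: [0.5606, -0.3459, 0.1025]
eef_rot: [180.0, -0.1, -12.7]
contact_force: [-2.0, 1.7, 6.8]
gripper_width: 0.0244
gripper_force: 30.0
```

The floor is reached, so I release and go up.

{"fn": "apply_moves", "kwargs": {
  "targets": [
    {"dp": [0,0,0.001],"yaw": 0},
    {"dp": [0,0,0.001],"yaw": 0},
    {"dp": [0,0,0.001],"yaw": 0},
    {"dp": [0,0,0.001],"yaw": 0},
    {"dp": [0,0,0.001],"yaw": 0},
    {"dp": [0,0,0.001],"yaw": 0},
    {"dp": [0,0,0.001],"yaw": 0},
    {"dp": [0,0,0.001],"yaw": 0},
    {"dp": [0,0,0.001],"yaw": 0},
    {"dp": [0,0,0.001],"yaw": 0}
  ],
  "grip": -1
}}

```text
time_s: 9.25
tcp_pos: [0.5601, -0.3457, 0.102]
eef_rot: [180.0, 0.0, -12.8]
contact_force: [1.3, 0.4, 0.4]
gripper_width: 0.0845
gripper_force: 0.0
```

{"fn": "apply_moves", "kwargs": {
  "targets": [
    {"dp": [0,0,0.015],"yaw": 0},
    {"dp": [0,0,0.035],"yaw": 0},
    {"dp": [0,0,0.06],"yaw": 0},
    {"dp": [0,0,0.085],"yaw": 0},
    {"dp": [0,0,0.11],"yaw": 0},
    {"dp": [0,0,0.135],"yaw": 0},
    {"dp": [0,0,0.146],"yaw": 0},
    {"dp": [0,0,0.146],"yaw": 0},
    {"dp": [0,0,0.146],"yaw": 0}
  ]
}}

```text
time_s: 10.0
tcp_pos: [0.5602, -0.3456, 0.2484]
eef_rot: [-180.0, -0.1, -12.8]
contact_force: [-0.7, -0.8, 0.1]
gripper_width: 0.0875
gripper_force: 0.0
```

```bash
python3 - <<'E'
from h import *
im,W,s=grab("side"); print(s["tcp_pos"],s["eef_rot"],s["contact_force"])
a=im[40:260,140:380]; cv2.imwrite("pics/s3.png",cv2.resize(a,None,fx=2.5,fy=2.5)[...,::-1])
im,W,s=grab("wrist")
E
python3 look.py w3 0.115 0.145
```

```text
[ 0.56024602 -0.34562698  0.24839544] [-1.79982114e+02 -6.93330737e-02 -1.27761864e+01] [-0.69227945 -0.82367015  0.06619961]
[ 0.55957781 -0.34537311  0.24668773] [-1.79968585e+02  1.08033956e-01 -1.27772391e+01]
[253. 193.] 601 [ 0.5603 -0.3462  0.1276] 0.1282 circ [ 0.559  -0.3459] 0.0125 [ 0.5474 -0.3581] [ 0.5714 -0.3341]
```

View pics/s3.png

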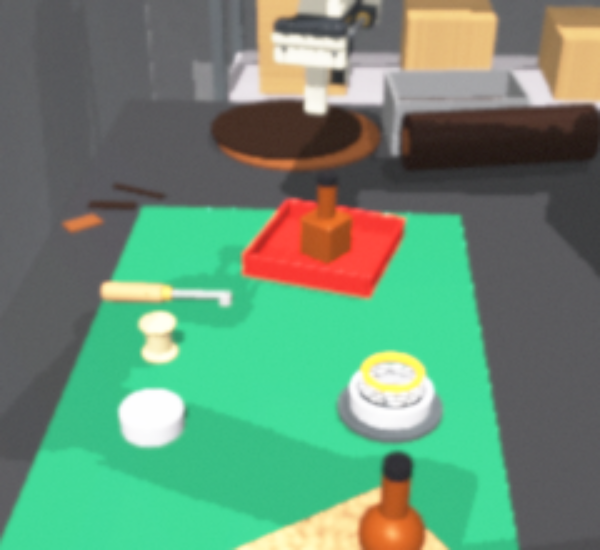

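The stray stands upright in the tray, with its body at (326,235). Next I go above the ring for a close look.

{"fn": "apply_moves", "kwargs": {
  "targets": [
    {"dp": [-0.006,0.025,0],"yaw": 0},
    {"dp": [-0.014,0.06,0],"yaw": 0},
    {"dp": [-0.023,0.095,0],"yaw": 0},
    {"dp": [-0.031,0.13,0],"yaw": 0},
    {"dp": [-0.039,0.165,0],"yaw": 0},
    {"dp": [-0.048,0.2,0],"yaw": 0},
    {"dp": [-0.056,0.235,0],"yaw": 0},
    {"dp": [-0.064,0.27,0],"yaw": 0},
    {"dp": [-0.073,0.305,0],"yaw": 0},
    {"dp": [-0.077,0.324,0],"yaw": 0},
    {"dp": [-0.078,0.328,0],"yaw": 0},
    {"dp": [-0.078,0.328,0],"yaw": 0},
    {"dp": [-0.078,0.328,0],"yaw": 0},
    {"dp": [-0.078,0.328,0],"yaw": 0}
  ]
}}

```text
time_s: 11.32
tcp_pos: [0.4822, -0.0184, 0.2476]
eef_rot: [180.0, 0.0, -12.8]
contact_force: [-0.9, -0.0, 0.1]
gripper_width: 0.088
gripper_force: 0.0
```

```bash
python3 look.py w4 0.057 0.075
python3 - <<'E'
from h import *
im,W,s=grab("wrist"); hsv=cv2.cvtColor(im,cv2.COLOR_RGB2HSV)
y=(hsv[...,1]>100)&(hsv[...,0]>20)&(hsv[...,0]<36)&(W[...,2]>.056)&(W[...,2]<.072)
t=W[y]; print(len(t),t.min(0),t.max(0),np.percentile(t[:,2],[50,95]),cv2.minEnclosingCircle(t[:,:2].astype(np.float32)))
A=np.c_[2*t[:,:2],np.ones(len(t))]; print("fit",np.linalg.lstsq(A,(t[:,:2]**2).sum(1),rcond=None)[0])
c=W[(W[...,2]>.038)&(W[...,2]<.048)&(np.hypot(W[...,0]-.482,W[...,1]+.018)<.05)]; print("collar",len(c),cv2.minEnclosingCircle(c[:,:2].astype(np.float32)),np.median(c[:,2]))
E
```

```text
[ 0.4821905  -0.01839659  0.24758727] [ 1.79963103e+02  4.60741511e-02 -1.28014428e+01]
[254. 178.] 1065 [ 0.4816 -0.0206  0.0625] 0.0627 circ [ 0.4805 -0.0202] 0.0319 [ 0.4491 -0.052 ] [0.5119 0.0109]
[ 79. 206.] 828 [0.4944 0.182  0.0653] 0.0656 circ [0.488  0.1897] 0.026 [0.4714 0.166 ] [0.5108 0.2122]
922 [ 0.45061337 -0.0508078   0.05624231] [0.5117892  0.01118273 0.06615999] [0.06282141 0.06425166] ((0.48094749450683594, -0.01980179361999035), 0.031297579407691956)
fit [ 0.4811447  -0.01993509 -0.23112852]
collar 819 ((0.4801516830921173, -0.020511826500296593), 0.041933685541152954) 0.041208720401689714
```

View pics/w4.png

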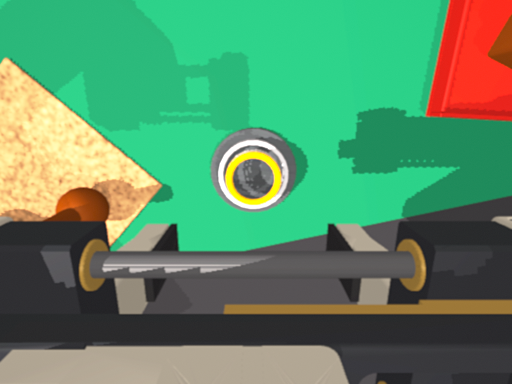

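The ring is at (254,178), which puts it at about (0.4815, -0.0197). I go on to the near round flask.

{"fn": "apply_moves", "kwargs": {
  "targets": [
    {"dp": [0,0.02,0],"yaw": 0},
    {"dp": [0.001,0.05,0],"yaw": 0},
    {"dp": [0.002,0.085,0],"yaw": 0},
    {"dp": [0.003,0.12,0],"yaw": 0},
    {"dp": [0.004,0.155,0],"yaw": 0},
    {"dp": [0.0045,0.19,0],"yaw": 0},
    {"dp": [0.0045,0.21,0],"yaw": 0},
    {"dp": [0.0045,0.214,0],"yaw": 0},
    {"dp": [0.0045,0.214,0],"yaw": 0},
    {"dp": [0.0045,0.214,0],"yaw": 0},
    {"dp": [0.0045,0.214,0],"yaw": 0}
  ]
}}

```text
time_s: 12.33
tcp_pos: [0.4867, 0.1951, 0.2479]
eef_rot: [180.0, 0.0, -12.8]
contact_force: [-0.7, 0.5, 0.3]
gripper_width: 0.0874
gripper_force: 0.0
```

```bash
python3 look.py w5 0.115 0.145
```

```text
[0.48673877 0.19507905 0.24789788] [ 1.79975006e+02  1.68645269e-02 -1.28409054e+01]
[254. 193.] 586 [0.4864 0.1925 0.1266] 0.1272 circ [0.485  0.1929] 0.0125 [0.4735 0.1805] [0.4973 0.2048]
[121. 233.] 568 [0.4761 0.3266 0.1255] 0.1268 circ [0.4743 0.3291] 0.0129 [0.4617 0.3174] [0.4868 0.3399]
```

{"fn": "apply_moves", "kwargs": {
  "targets": [
    {"dp": [-0.001,-0.002,-0.02],"yaw": 0},
    {"dp": [-0.001,-0.002,-0.045],"yaw": 0},
    {"dp": [-0.001,-0.002,-0.07],"yaw": 0},
    {"dp": [-0.001,-0.002,-0.095],"yaw": 0},
    {"dp": [-0.001,-0.002,-0.115],"yaw": 0},
    {"dp": [-0.001,-0.002,-0.13],"yaw": 0},
    {"dp": [-0.001,-0.002,-0.141],"yaw": 0},
    {"dp": [-0.001,-0.002,-0.147],"yaw": 0},
    {"dp": [-0.001,-0.002,-0.147],"yaw": 0},
    {"dp": [-0.001,-0.002,-0.147],"yaw": 0}
  ],
  "grip": -1
}}

```text
time_s: 13.22
tcp_pos: [0.486, 0.1939, 0.1014]
eef_rot: [-180.0, -0.0, -12.8]
contact_force: [0.1, 0.2, -0.2]
gripper_width: 0.0877
gripper_force: 0.0
```

{"fn": "apply_moves", "kwargs": {
  "targets": [
    {"dp": [0,0,0],"yaw": 0},
    {"dp": [0,0,0],"yaw": 0},
    {"dp": [0,0,0],"yaw": 0},
    {"dp": [0,0,0],"yaw": 0},
    {"dp": [0,0,0],"yaw": 0},
    {"dp": [0,0,0],"yaw": 0},
    {"dp": [0,0,0],"yaw": 0},
    {"dp": [0,0,0],"yaw": 0},
    {"dp": [0,0,0],"yaw": 0},
    {"dp": [0,0,0],"yaw": 0},
    {"dp": [0,0,0],"yaw": 0},
    {"dp": [0,0,0],"yaw": 0}
  ],
  "grip": 1,
  "squeeze": 50
}}

```text
time_s: 14.22
tcp_pos: [0.4856, 0.1943, 0.101]
eef_rot: [180.0, 0.0, -12.8]
contact_force: [-0.8, 0.2, -0.8]
gripper_width: 0.0237
gripper_force: 50.0
```

{"fn": "apply_moves", "kwargs": {
  "targets": [
    {"dp": [0,0,0.012],"yaw": 0},
    {"dp": [0,0,0.035],"yaw": 0},
    {"dp": [0,0,0.06],"yaw": 0},
    {"dp": [0,0,0.085],"yaw": 0},
    {"dp": [0,-0.01,0.1],"yaw": 0},
    {"dp": [-0.001,-0.03,0.1],"yaw": 0},
    {"dp": [-0.001,-0.06,0.1],"yaw": 0},
    {"dp": [-0.002,-0.09,0.1],"yaw": 0},
    {"dp": [-0.002,-0.12,0.1],"yaw": 0},
    {"dp": [-0.003,-0.15,0.1],"yaw": 0},
    {"dp": [-0.004,-0.18,0.1],"yaw": 0},
    {"dp": [-0.004,-0.2,0.1],"yaw": 0},
    {"dp": [-0.004,-0.21,0.1],"yaw": 0},
    {"dp": [-0.004,-0.213,0.1],"yaw": 0},
    {"dp": [-0.004,-0.213,0.1],"yaw": 0},
    {"dp": [-0.004,-0.213,0.1],"yaw": 0},
    {"dp": [-0.004,-0.213,0.1],"yaw": 0}
  ]
}}

```text
time_s: 15.63
tcp_pos: [0.4818, -0.0179, 0.201]
eef_rot: [-180.0, 0.0, -12.7]
contact_force: [-0.2, 0.4, -2.2]
gripper_width: 0.024
gripper_force: 50.0
```

Run:
```python
from h import *
im,W,s=grab("side"); print(s["tcp_pos"],s["eef_rot"],s["contact_force"])
a=im[90:290,190:390]; cv2.imwrite("pics/s4.png",cv2.resize(a,None,fx=3,fy=3)[...,::-1])
```

```text
[ 0.48180737 -0.01787601  0.20099489] [-1.79995612e+02  2.81315953e-03 -1.27160093e+01] [-0.18473493  0.36492126 -2.23445652]
```

View pics/s4.png

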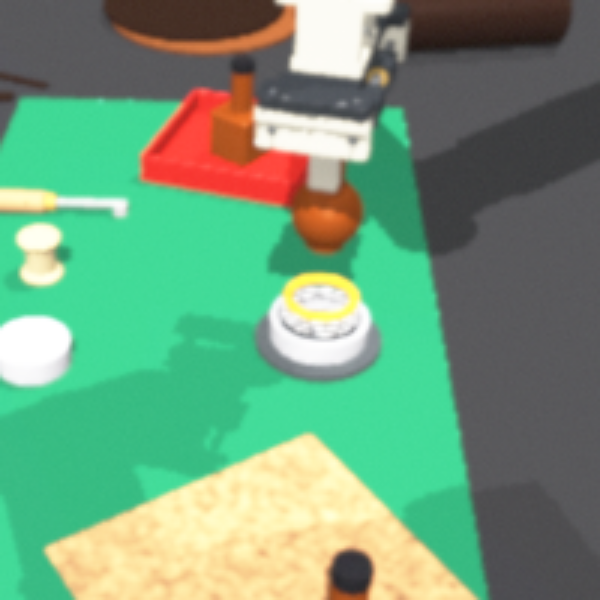

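The round flask hangs upright above the ring. I lower it to just above its seat, then feel my way down.

{"fn": "apply_moves", "kwargs": {
  "targets": [
    {"dp": [0,-0.001,-0.012],"yaw": 0},
    {"dp": [0,-0.001,-0.028],"yaw": 0},
    {"dp": [0,-0.001,-0.042],"yaw": 0},
    {"dp": [0,-0.001,-0.052],"yaw": 0},
    {"dp": [0,-0.001,-0.058],"yaw": 0},
    {"dp": [0,-0.001,-0.061],"yaw": 0},
    {"dp": [0,-0.001,-0.062],"yaw": 0},
    {"dp": [0,-0.001,-0.062],"yaw": 0},
    {"dp": [0,-0.001,-0.062],"yaw": 0}
  ]
}}

```text
time_s: 16.43
tcp_pos: [0.4821, -0.0196, 0.1396]
eef_rot: [-180.0, -0.1, -12.8]
contact_force: [0.1, 0.6, -2.1]
gripper_width: 0.0236
gripper_force: 50.0
```

{"fn": "apply_moves", "kwargs": {
  "targets": [
    {"dp": [0,0,-0.001],"yaw": 0},
    {"dp": [0,0,-0.002],"yaw": 0},
    {"dp": [0,0,-0.003],"yaw": 0},
    {"dp": [0,0,-0.004],"yaw": 0},
    {"dp": [0,0,-0.004],"yaw": 0},
    {"dp": [0,0,-0.004],"yaw": 0}
  ]
}}

```text
time_s: 16.93
tcp_pos: [0.4816, -0.0197, 0.135]
eef_rot: [180.0, 0.0, -12.8]
contact_force: [0.1, -0.5, -1.8]
gripper_width: 0.0234
gripper_force: 50.0
```

{"fn": "apply_moves", "kwargs": {
  "targets": [
    {"dp": [0,0,-0.001],"yaw": 0},
    {"dp": [0,0,-0.002],"yaw": 0},
    {"dp": [0,0,-0.003],"yaw": 0},
    {"dp": [0,0,-0.004],"yaw": 0},
    {"dp": [0,0,-0.004],"yaw": 0},
    {"dp": [0,0,-0.004],"yaw": 0}
  ]
}}

```text
time_s: 17.43
tcp_pos: [0.4815, -0.0197, 0.1311]
eef_rot: [180.0, 0.0, -12.8]
contact_force: [-2.6, 1.4, 3.8]
gripper_width: 0.0236
gripper_force: 50.0
```

Contact comes at about 0.132, as expected. The small side force says the ring's centre is slightly toward -x and +y, so I nudge that way and press on.

{"fn": "apply_moves", "kwargs": {
  "targets": [
    {"dp": [-0.001,0.0005,-0.001],"yaw": 0},
    {"dp": [-0.001,0.0005,-0.002],"yaw": 0},
    {"dp": [-0.001,0.0005,-0.003],"yaw": 0},
    {"dp": [-0.001,0.0005,-0.004],"yaw": 0},
    {"dp": [-0.001,0.0005,-0.004],"yaw": 0},
    {"dp": [-0.001,0.0005,-0.004],"yaw": 0}
  ]
}}

```text
time_s: 17.93
tcp_pos: [0.4808, -0.0193, 0.1271]
eef_rot: [180.0, -0.0, -12.8]
contact_force: [-0.8, -2.1, 4.1]
gripper_width: 0.0236
gripper_force: 50.0
```

{"fn": "apply_moves", "kwargs": {
  "targets": [
    {"dp": [0,0,-0.002],"yaw": 0},
    {"dp": [0,0,-0.004],"yaw": 0},
    {"dp": [0,0,-0.006],"yaw": 0},
    {"dp": [0,0,-0.008],"yaw": 0},
    {"dp": [0,0,-0.008],"yaw": 0},
    {"dp": [0,0,-0.008],"yaw": 0}
  ]
}}

```text
time_s: 18.43
tcp_pos: [0.4809, -0.0193, 0.1194]
eef_rot: [180.0, -0.0, -12.8]
contact_force: [-2.7, -1.9, 8.0]
gripper_width: 0.0236
gripper_force: 50.0
```

{"fn": "apply_moves", "kwargs": {
  "targets": [
    {"dp": [0,0,-0.001],"yaw": 0},
    {"dp": [0,0,-0.002],"yaw": 0},
    {"dp": [0,0,-0.003],"yaw": 0},
    {"dp": [0,0,-0.004],"yaw": 0},
    {"dp": [0,0,-0.004],"yaw": 0},
    {"dp": [0,0,-0.004],"yaw": 0}
  ]
}}

```text
time_s: 18.93
tcp_pos: [0.4809, -0.0194, 0.1155]
eef_rot: [180.0, -0.0, -12.7]
contact_force: [-3.0, -2.3, 9.5]
gripper_width: 0.0237
gripper_force: 50.0
```

{"fn": "apply_moves", "kwargs": {
  "targets": [
    {"dp": [0,0,-0.0005],"yaw": 0},
    {"dp": [0,0,-0.001],"yaw": 0},
    {"dp": [0,0,-0.0015],"yaw": 0},
    {"dp": [0,0,-0.0015],"yaw": 0},
    {"dp": [0,0,-0.0015],"yaw": 0}
  ]
}}

```text
time_s: 19.35
tcp_pos: [0.481, -0.0194, 0.1145]
eef_rot: [180.0, -0.0, -12.7]
contact_force: [-4.0, -2.4, 13.4]
gripper_width: 0.0234
gripper_force: 50.0
```

{"fn": "apply_moves", "kwargs": {
  "targets": [
    {"dp": [0,0,-0.0005],"yaw": 0},
    {"dp": [0,0,-0.001],"yaw": 0},
    {"dp": [0,0,-0.001],"yaw": 0},
    {"dp": [0,0,-0.001],"yaw": 0}
  ]
}}

```text
time_s: 19.68
tcp_pos: [0.4813, -0.0194, 0.1143]
eef_rot: [180.0, -0.1, -12.7]
contact_force: [-7.6, -1.5, 22.5]
gripper_width: 0.0234
gripper_force: 50.0
```

Run:
```python
from h import *
im,W,s=grab("side"); print(s["tcp_pos"],s["eef_rot"],s["contact_force"])
a=im[120:240,230:380]; cv2.imwrite("pics/s5.png",cv2.resize(a,None,fx=4,fy=4,interpolation=2)[...,::-1])
hsv=cv2.cvtColor(im,cv2.COLOR_RGB2HSV)
for n in("side","scene"):
    im,W,s=grab(n); hsv=cv2.cvtColor(im,cv2.COLOR_RGB2HSV)
    y=(hsv[...,1]>120)&(hsv[...,0]>20)&(hsv[...,0]<36)&(np.hypot(W[...,0]-.481,W[...,1]+.019)<.045)
    t=W[y]; print(n,len(t),np.percentile(t[:,2],[5,50,95]))
```

```text
[ 0.48126159 -0.01944666  0.11431481] [ 1.79987700e+02 -8.98908712e-02 -1.27192549e+01] [-7.58750023 -1.51284782 22.49712534]
side 77 [0.04252809 0.04491937 0.047539  ]
scene 59 [0.04411394 0.0464824  0.04940973]
```

View pics/s5.png

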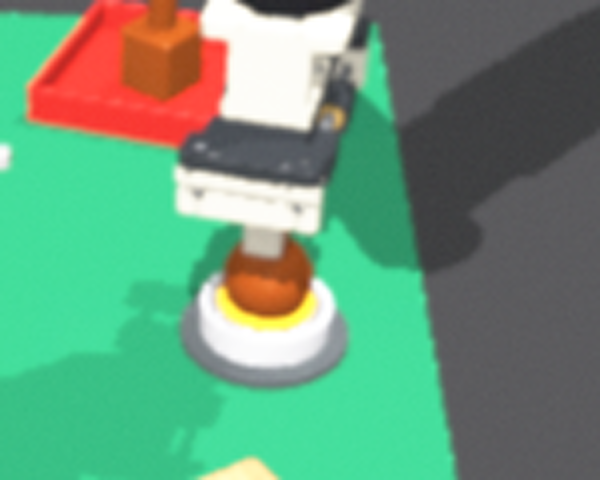

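The ring sits level with the collar rim. Its measured height fell about 18 mm, and the force rose stiffly to 22 N, so it is at its stop with the flask upright and held.

```bash
python3 -c "
from plant import r
print(r.close_job())"
```

```text
the job is handed in; nothing more can be done
None
```

The square stray stands upright and released in the red tray. One round flask is seated in the yellow ring and held down against its stop at about 22 N. The job was handed in at about 20 s, and the other round flask, tin, spool and edge tool were not touched.

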